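Hang the door catch on the track rail and slide it to the pointer

TASK

Pick up the steel door catch by the slanting tab of its hanger strap and hook the strap over the track rail at the rail's open end, the stretch without the keeper plate above it. Then slide it along the rail, under the keeper, until it is in line with the upright pointer standing behind the rail, and leave it hanging there, still and by itself. Leave the other parts on the bench where they are.

Things in the scene. Friction and masses are not known exactly. Their poses are not given: they have to be found in the camera images.
- hanger: Loose steel door catch (0.4 kg) on a hook strap, upright on the bench. Origin: underside, below the hook's middle; z up, x away from the tab side (tab faces the robot), y along the strap's width. Foot: 50 x 44 x 16 mm (x -17 to +33 mm), bumps on it to z 28. Strap 24 mm wide (y), 5 thick: stem (x -17 to -12), crown, lip, tab. Hangs upright from its crown's middle.
- seat (a point): Middle of the crown's underside, at (0, 0, 110) mm in the hanger, hanger's axes. The crown is flat, 5 mm thick, x -17 to +17 mm; this point rests on top of the rail.
- lip_tip (a point): Lower end of the hook's short down-turned lip, at (14.5, 0, 90) mm in the hanger, hanger's axes. Lip 5 mm thick, 20 mm deep below the crown; hook 24 mm wide inside (x -12 to +12), open downwards. The rail enters from the +x side between lip and foot (62 mm or more clear); the lip must pass over the rail's top, then come down behind it.
- tab (a point): Grasp point, middle of the flat tab at the crown's front edge, at (-31, 0, 137) mm in the hanger, hanger's axes. Tab 24 mm wide (y), 8 thick, leaning 35 degrees from z towards -x; 41 mm stands free, the tip 17 mm beyond this point. Grasp across the 24 mm width (closing along y), tool axis along the tab (tilted 35 degrees).
- stand: Fixed door-track stand, grey steel. Origin on the bench under the rail's middle; y along the rail, -x the robot's side, z up. End posts 30 x 26 mm (inner faces y +-205 mm), 296 mm tall, on feet x -43 to +67 mm. Steel rail 14 mm diameter, axis at z 200. Header lip over the whole rail, underside z 290, x -12 to +8: blocks an upright gripper, so lean the tool back to -x.
- rail_mid (a point): Top of the rail at mid-length, at (0, 0, 207) mm in the stand, stand's axes.
- keeper_end (a point): Lower corner of the keeper plate's free end, at (0, -70, 222) mm in the stand, stand's axes. The plate, 8 mm thick, hangs over the rail from here to y +205 mm: a hooked hanger slides below it with 10 mm to spare above the crown but cannot be hooked on there. Open end for hooking on: y -205 to -70 mm.
- mark (a point): Tip of the fixed pointer: upright brass blade, tapering to 5 mm wide, 76 mm tall, 4 thick, on a dark foot 36 x 50 x 10 mm, on the bench 60 mm behind the rail (stand x +60), stand y 0 to +130 mm. Stand's axes. The hanger is in line when its seat has the same stand y as this point.
- slug: Bystander: heavy dark iron counterweight slug, upright cylinder 52 mm diameter, 60 mm tall with a knob, loose, origin under its centre.
- cam_a: Bystander: brass cam disc, 48 mm diameter, 16 mm tall at the hub, with one lobe, loose, origin under its centre.
- cam_b: Bystander: second brass cam disc, the same.
- contact_block: Bystander: brown bakelite contact block 36 x 56 x 22 mm, loose, origin under its centre.
There are look-alikes about, which are no part of the job. Leave any brown or pink look-alike of the hanger alone.

How it is judged (in metres and radians):
On the way:
1. the hanger is hooked over the rail at its open end (z of seat in the frame of rail_mid between -0.004 and 0.012 m and x of seat in the frame of rail_mid between -0.012 and 0.012 m and y of seat in the frame of rail_mid between -0.205 and -0.05 m), for 0.1 s.
At the end, for the whole second after the job is handed in: The hanger hangs by its crown on the rail (seat within 10 mm of the rail's centre line across it, -4 to +6 mm of the rail's top), within 8 mm of the pointer along the rail, upright within 0.17 rad, its width along the rail within 0.2 rad, bearing on the stand and still (under 0.03 m/s) (z of seat in the frame of rail_mid between -0.004 and 0.006 m and x of seat in the frame of rail_mid between -0.01 and 0.01 m and y of seat in the frame of mark between -0.008 and 0.008 m and angle between hanger's own z axis and vertical below 0.17 rad and angle between the y axis of hanger and the y axis of stand, either way round below 0.2 rad and contact force between hanger and stand above 1 N and linear speed of hanger below 0.03 m/s); the robot touches nothing.
It fails at once if slug is moved more than 20 mm (distance of slug from where it was at the start of the episode above 0.02 m).
It fails at once if cam_a is moved more than 20 mm (distance of cam_a from where it was at the start of the episode above 0.02 m).
It fails at once if cam_b is moved more than 20 mm (distance of cam_b from where it was at the start of the episode above 0.02 m).
It fails at once if contact_block is moved more than 20 mm (distance of contact_block from where it was at the start of the episode above 0.02 m).
It also fails if it takes over 45 s, if anything falls off the work surface, if the arm or the gripper's body presses on something with over 40 N, if the wrist force passes 120 N, or if a joint passes its speed limit or range.

ROBOT

A 6-joint arm with a two-finger parallel gripper is mounted at the origin on the work surface. World frame = base frame: x ahead of the robot, y to its left, z up, the work surface at z = 0. Lengths are in mm, angles in rad, forces in N, time in s.
With the tool pointing down it reaches from about 400 to 925 mm from the base axis. Payload 12.5 kg.
Tool frame: the origin (TCP) lies at the very end of the fingers, on their centre line; the grasp point (between the pads) lies behind it (env.grip_depth is the z of the grasp point in the tool frame, in mm); z points along the fingers, y is the line along which they close (so a half turn about z gives the same grasp; the last joint's range is limited). The gripper opens to 95 mm and grips with 3 to 60 N. Pads are 20 mm wide; open, the fingers measure 119 mm over their backs; the gripper's body (75 mm by 180 mm) begins 59 mm behind the grasp point.
Start: joints at [-1.388, 0.491, 1.559, -0, 1.092, -0.106], TCP at [178.025, -599.131, 177.061] pointing down, gripper open.
Joint ranges: [-3.1, 3.1], [-0.84, 2.19], [0.05, 2.79], [-1.13, 4.28], [0.06, 2.93], [-2.69, 2.69]. Speed limits (rad/s): [2.22, 2.22, 2.79, 3.14, 3.14, 3.14].

INTERFACE

Orientations are given as [roll, pitch, yaw] about the fixed x, y, z axes, in that order (R = Rz(yaw) Ry(pitch) Rx(roll)).
In Python, from cell import env, optics gives the robot as it stands.
- The arm moves only by the tool step_arm, never from a script. Its argument "moves" is a list of rows, each an object of numbers: "tx", "ty", "tz": the shift along the tool's x, y, z in mm; "roll": the turn about the tool's z in rad. In form: [{"tx": .., "ty": .., "tz": .., "roll": ..}, ...]. A call has 1 to 12 rows; each row is the pose to reach, as a shift and turn from the pose commanded when the call began, along the tool's axes at that moment; what a row does not reach only later rows make up. A row lasts 1/12 s, in which the tool goes at most 41.7 mm and 7.16 degrees, less where a joint would pass 70% of its speed; a pose out of reach is approached as far as the arm can. A call with a gripper value outside its range is refused whole. "grip" is the finger opening in mm, from 0 to 95.1, set as the call begins (left out, the last holds). The fingers move at their own pace and stop on an object; the grip force is fixed at half the most. Time passes only in rows, so rows that repeat a pose let the fingers close. It gives the time, the measured TCP pose, the force, the opening and the grip force at its end, in the units of the state.
- env.state(): the state, without advancing time (a new reading comes with each control period).
- optics.read_camera(name): name is "scene" or "top" or "wrist"; returns a dict with "pixels" (400x640x3 uint8, blue, green, red), "mtx" (3x3 intrinsics, pixels), "dist" ([k1, k2, p1, p2, k3] as OpenCV has them; the pictures are not rectified), "view" (4x4, takes a point from world to camera coordinates). Camera axes: x right, y down, z forward; pixel columns grow to the right and rows downward; lengths in mm; the calibration is good to about 2 mm. A picture is of the moment at which its call begins. There is no depth.
- env.job_done(): hands the job in; it is judged then, once.
The state is a dict: "t": time; "joints": joint angles; "qvel": joint speeds; "tau": joint torques, N m; "eef_pos": TCP position; "tcp_rot": TCP orientation; "ft_force": force on the tool from outside, world axes, zero at the start; "moment": the same for the moment, N m; "opening": opening from 0.0 (shut) to 1.0 (fully open); "grip_force": force on a finger pad.
Only numpy, scipy, OpenCV 4.12 (cv2) and the standard library are available. Lean on these libraries where they do the work, as an engineer would, in place of code of your own. Each camera call takes 0.05 s, during which the arm holds its last target. There are 200 camera calls.

## Working session

There is one attempt and no reset: what is moved stays moved. The work goes in short steps, Python scripts to look and compute and a tool call to move; the robot and the scene stay as the last step left them, time stands still between calls to the robot, and variables do not carry over. Pictures are saved under pics/ and viewed, at most 10 in all, crops included, and the job is handed in when it is done.

Besides the shell and the picture viewer there is one more tool, called after "Call:" as name(argument=value, ...) on one line, values as JSON. step_arm: Moves the arm, as the interface text tells. Its arguments: {"type":"object","properties":{"moves":{"type":"array"},"grip":{"type":"number"}},"required":["moves"]}

```bash
ls; mkdir -p pics; python3 - <<'E'
from cell import env, optics
import cv2,pickle
d={}
for n in("scene","top","wrist"):
    d[n]=optics.read_camera(n); cv2.imwrite(f"pics/{n}0.png",d[n]["pixels"])
pickle.dump(d,open("c0.pkl","wb"))
print(env.state(),env.grip_depth)
for n in d: print(n,d[n]["mtx"].tolist(),d[n]["dist"],d[n]["view"].round(3).tolist())
E
```

```text
pics
{'t': 0.15, 'joints': array([-1.38761506e+00,  4.91413784e-01,  1.55927053e+00, -2.51902151e-06,
        1.09167344e+00, -1.05604156e-01]), 'qvel': array([ 0.00075714, -0.00223361, -0.00029559,  0.0005731 ,  0.00031947,
       -0.00077505]), 'tau': array([ 1.08939137e-03, -6.12897849e+01, -2.58278418e+01,  6.92958897e-02,
        4.73235897e-02, -8.15956651e-05]), 'eef_pos': array([ 177.97840818, -598.93639775,  176.61394383]), 'tcp_rot': array([-3.14083158e+00, -7.84255786e-05,  2.88786555e-01]), 'ft_force': array([ 0.3857701 , -1.2735885 , -0.14426475]), 'moment': array([ 0.06923126, -0.04123877, -0.00478582]), 'grip_force': 0.0, 'opening': 1.000739351492014} -18.8
scene [[464.1254891852462, 0.0, 321.2225265749165], [0.0, 464.1254891852462, 195.07096993171135], [0.0, 0.0, 1.0]] [0.04226124 0.         0.         0.         0.        ] [[-0.719, 0.695, 0.011, 444.617], [0.575, 0.604, -0.551, -193.239], [-0.389, -0.39, -0.834, 1352.655], [0.0, 0.0, 0.0, 1.0]]
top [[394.5639263772944, 0.0, 321.5936654973011], [0.0, 394.5639263772944, 200.00794097894016], [0.0, 0.0, 1.0]] [0.00632631 0.         0.         0.         0.        ] [[0.022, -1.0, 0.007, -79.942], [-0.989, -0.022, -0.147, 581.878], [0.148, -0.003, -0.989, 1202.958], [0.0, 0.0, 0.0, 1.0]]
wrist [[288.35540905653994, 0.0, 316.34289039200047], [0.0, 288.35540905653994, 197.57346879935463], [0.0, 0.0, 1.0]] [-0.04129789  0.          0.          0.          0.        ] [[0.284, -0.959, -0.001, -624.254], [-0.922, -0.273, 0.275, -29.311], [-0.264, -0.077, -0.961, 389.288], [0.0, 0.0, 0.0, 1.0]]
```

View pics/scene0.png

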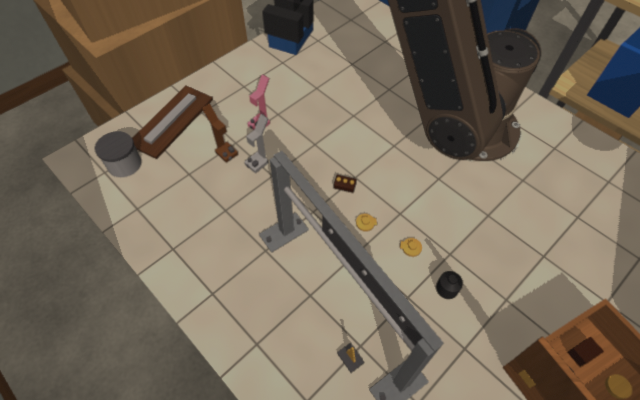

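View pics/top0.png

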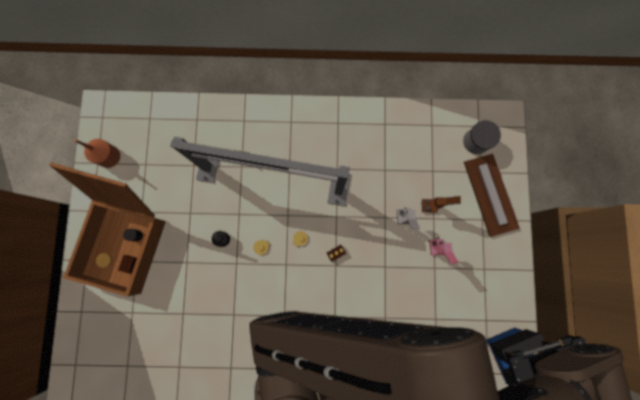

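```bash
python3 - <<'E'
import cv2,pickle,numpy as np
d=pickle.load(open("c0.pkl","rb"))
def crop(n,x,y,w,h,W,H): return cv2.resize(d[n]["pixels"][y:y+h,x:x+w],(W,H),interpolation=cv2.INTER_CUBIC)
m=np.zeros((600,800,3),np.uint8)
m[:300,:400]=crop("scene",200,60,133,100,400,300) if 0 else crop("scene",220,80,100,100,400,300)[:, :]
m[:300,400:]=crop("top",370,180,100,75,400,300)
m[300:,:480]=crop("wrist",0,0,640,400,480,300)
m[300:,480:]=crop("scene",310,300,140,100,320,300)
cv2.imwrite("pics/m1.png",m)
cv2.imwrite("pics/s1.png",crop("scene",210,60,200,150,800,600))
E
```

```text
(no output)
```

View pics/m1.png

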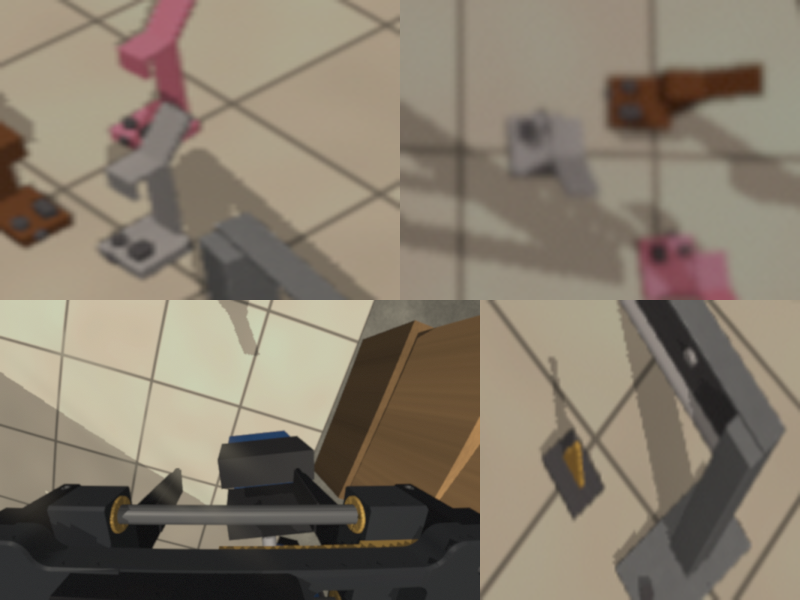

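View pics/s1.png

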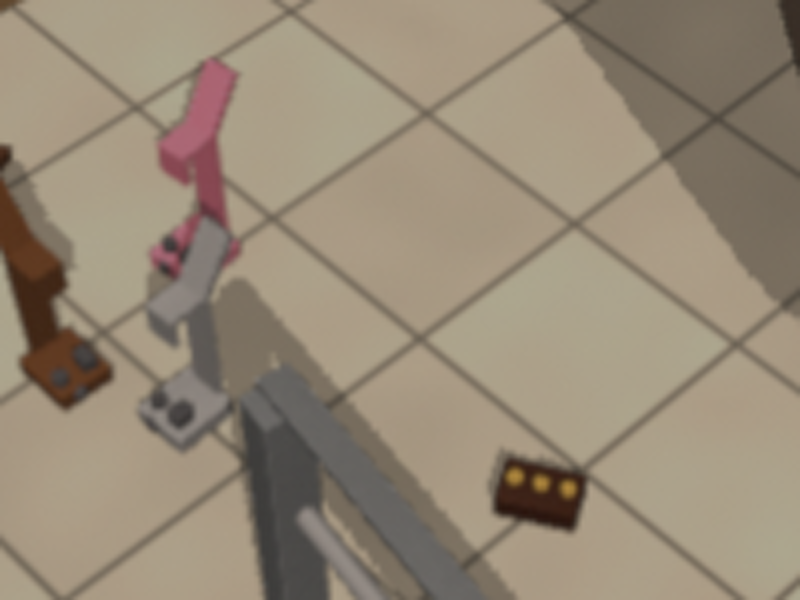

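```bash
python3 - <<'E'
import cv2,pickle,numpy as np
d=pickle.load(open("c0.pkl","rb"))
def crop(n,x,y,w,h,s): return cv2.resize(d[n]["pixels"][y:y+h,x:x+w],None,fx=s,fy=s,interpolation=cv2.INTER_CUBIC)
m=np.zeros((600,800,3),np.uint8)
m[:,:400]=crop("scene",255,140,100,150,4)
m[:480,400:]=crop("scene",340,280,100,120,4)
cv2.imwrite("pics/m2.png",m)
m[:]=0
m[:300,:400]=crop("top",160,125,80,60,5)
m[:300,400:]=crop("top",300,150,80,60,5)
m[300:,:400]=crop("top",385,200,50,37,8).repeat(1,0)[:300] if 0 else cv2.resize(crop("top",390,200,40,30,10),(400,300))
m[300:,400:]=cv2.resize(crop("scene",235,110,50,38,8),(400,300))
cv2.imwrite("pics/m3.png",m)
E
```

```text
(no output)
```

View pics/m2.png

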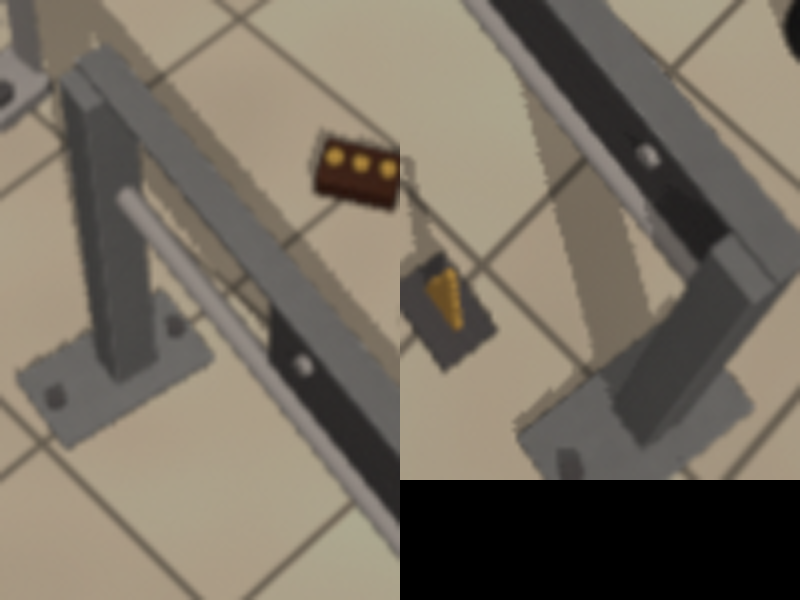

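View pics/m3.png

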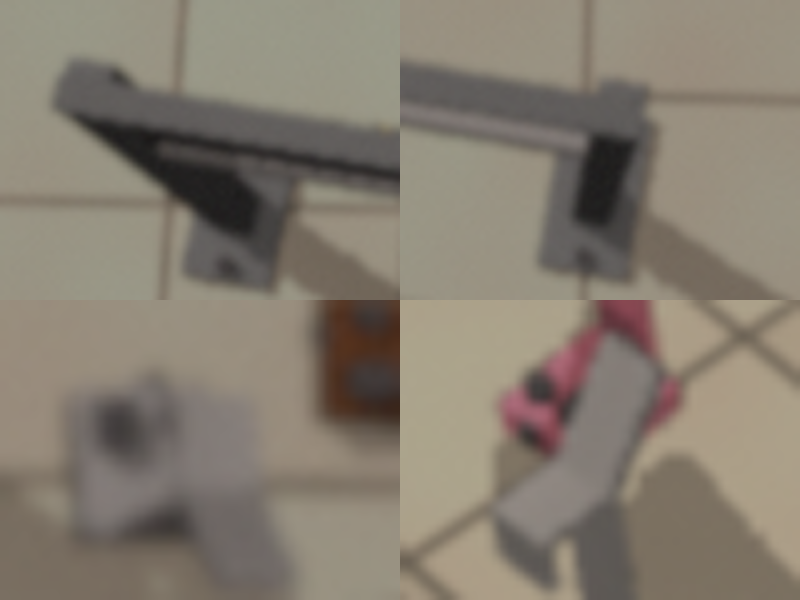

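```bash
cat > h.py <<'E'
import cv2,numpy as np
from scipy.optimize import least_squares
from scipy.spatial.transform import Rotation as Ro
def ray(c,uv):
    p=cv2.undistortPoints(np.float64(uv).reshape(-1,1,2),c["mtx"],c["dist"])[:,0]
    R=c["view"][:3,:3];t=c["view"][:3,3]
    return -R.T@t, np.c_[p,np.ones(len(p))]@R
def cast(c,uv,z):
    o,d=ray(c,uv); return o+d*((np.asarray(z)-o[2])/d[:,2])[:,None]
def proj(c,P):
    return cv2.projectPoints(np.float64(P),cv2.Rodrigues(c["view"][:3,:3])[0],c["view"][:3,3],c["mtx"],c["dist"])[0][:,0]
E
python3 - <<'E'
from h import *; import pickle
np.set_printoptions(precision=1,suppress=True)
d=pickle.load(open("c0.pkl","rb")); S,T=d["scene"],d["top"]
s=lambda p:[[235+(x-400)/8,110+(y-300)/7.9] for x,y in p]
t=lambda p:[[390+x/10,200+(y-300)/10] for x,y in p]
s1=lambda p:[[210+x/4,60+y/4] for x,y in p]
obs=[(S,s([(495,508),(548,548),(560,455),(612,500)]),[(17,-12,115),(17,12,115),(-10.7,-12,115),(-10.7,12,115)]),
(S,s([(610,330),(662,375),(503,555),(553,590)]),[(-42,-12,150),(-42,12,150),(17,-12,90),(17,12,90)]),
(S,s1([(138,408),(185,447),(231,405)]),[(33,-22,14),(33,22,8),(-17,22,12)]),
(T,t([(172,390),(257,400),(190,505),(265,490)]),[(17,12,115),(17,-12,115),(-10.7,12,115),(-10.7,-12,115)]),
(T,t([(220,585),(292,582)]),[(-42,12,150),(-42,-12,150)]),
(T,t([(68,395),(80,545)]),[(33,22,12),(-17,22,12)])]
def W(q,P): return Ro.from_euler("z",q[2]).apply(np.float64(P))+[q[0],q[1],0]
f=lambda q:np.concatenate([(proj(c,W(q,P))-uv).ravel() for c,uv,P in obs])
r=least_squares(f,[500,-320,0.3],loss="soft_l1"); print(r.x); print(f(r.x).reshape(-1,2))
for c in(S,T):
  o2=[o for o in obs if o[0] is c]
  g=least_squares(lambda q:np.concatenate([(proj(c,W(q,P))-uv).ravel() for c,uv,P in o2]),[500,-320,.3],loss="soft_l1");print(g.x)
A=lambda p:[[255+x/4,140+y/4] for x,y in p]; B=lambda p:[[340+(x-400)/4,280+y/4] for x,y in p]
rail=cast(S,A([(130,198),(265,367),(400,536)])+B([(475,0),(600,157),(690,270)]),200); print("rail",rail)
k=cast(S,A([(270,362)]),222); print("keeper",k)
tp=lambda p:[[160+x/5,125+y/5] for x,y in p]; tq=lambda p:[[300+(x-400)/5,150+y/5] for x,y in p]
print("top rail",cast(T,tp([(160,150)])+tq([(400,111),(583,146)]),200))
print("ptr",cast(S,B([(453,265),(453,265),(446,309),(447,312)]),[76,86,10,10]))
u=rail[-1]-rail[0];u/=np.linalg.norm(u);n=np.array([u[1],-u[0],0]);o=rail[0]+205*u;print("u",u,"yaw",np.arctan2(-u[0],u[1]),"mid",o)
for p in [*rail,*k,*cast(S,B([(453,265),(453,265),(446,309),(447,312)]),[76,86,10,10]),[*r.x[:2],0]]: print((p-o)@n,(p-o)@u)
E
```

```text
[ 531.9 -334.9    0.1]
[[-0.5 -0.1]
 [-0.5 -0.3]
 [-0.7  0.4]
 [-0.6 -0.4]
 [ 0.6  0. ]
 [ 0.8 -0.9]
 [-0.3  0.3]
 [-0.1  0.7]
 [-0.4  0.1]
 [-0.6  0.5]
 [ 1.1 -0.8]
 [ 0.1  1.2]
 [-0.4 -0.2]
 [-1.  -1. ]
 [-0.4  0.1]
 [-0.3  0.7]
 [ 0.9  0.6]
 [-0.1 -0.2]
 [-0.1  0.3]]
[ 531.6 -334.5    0.1]
[ 532.5 -335.4    0.1]
rail [[ 618.3 -106.2  200. ]
 [ 637.5   16.8  200. ]
 [ 654.5  126.6  200. ]
 [ 658.2  139.8  200. ]
 [ 672.2  229.9  200. ]
 [ 681.4  289.4  200. ]]
keeper [[642.4  25.1 222. ]]
top rail [[ 679.2  298.5  200. ]
 [ 637.1   -4.7  200. ]
 [ 619.6 -107.   200. ]]
ptr [[723.2 199.3  76. ]
 [725.6 200.8  86. ]
 [725.8 202.9  10. ]
 [726.5 204.3  10. ]]
u [0.2 1.  0. ] yaw -0.15821945458212117 mid [650.6  96.2 200. ]
-1.0658141036401503e-14 -205.0
-0.46095425819320646 -80.46512380296329
-0.9242221411902682 30.61716566756749
0.6262474426777311 44.29127135291515
0.27090132739196093 135.4881332263061
-7.105427357601002e-15 195.6738038422387
3.0958088796032506 -71.5310226682358
55.41609733876775 113.26397145867901
57.648964538907464 115.08412060696247
57.43146351734725 117.20975276729168
57.91803340472735 118.7243622488053
-49.33064797461883 -444.389228958246
```

```bash
python3 - <<'E'
from h import *; import pickle
np.set_printoptions(precision=1,suppress=True)
d=pickle.load(open("c0.pkl","rb"))
yaw=-0.158; n=np.array([np.cos(yaw),np.sin(yaw),0]);u=np.array([-n[1],n[0],0]);o=np.array([650.6,96,0])
Ws=lambda p:o+p[0]*n+p[1]*u+np.array([0,0,p[2]])
for name in("scene","top"):
  c=d[name];g=cv2.cvtColor(c["pixels"],cv2.COLOR_BGR2GRAY).astype(np.float32)
  print(name)
  # brightness along stand-x, projected at z=293, averaged along y over open part and another part
  for ys in(np.arange(-180,-85,3),np.arange(20,100,4)):
    row=[]
    for x in range(-50,52,3):
      q=proj(c,[Ws((x,y,290)) for y in ys]).astype(np.float32)
      row.append(cv2.remap(g,q[:,:1].copy(),q[:,1:].copy(),cv2.INTER_LINEAR).mean())
    print(dict(zip(range(-50,52,3),np.int32(row).tolist())))
  # where would given heights appear, in z=290 plane x-coordinates
  for x in(-12,8):
    for h in(290,296,305,320):
      o3,dd=ray(c,proj(c,[Ws((x,-130,h))]));P=o3+dd[0]*(290-o3[2])/dd[0,2];print(x,h,((P-o)@n).round(1),end="; ")
  print()
E
```

```text
scene
{-50: 131, -47: 141, -44: 150, -41: 153, -38: 153, -35: 153, -32: 153, -29: 153, -26: 144, -23: 116, -20: 109, -17: 109, -14: 103, -11: 100, -8: 100, -5: 100, -2: 100, 1: 101, 4: 100, 7: 90, 10: 102, 13: 105, 16: 104, 19: 112, 22: 110, 25: 103, 28: 120, 31: 121, 34: 107, 37: 102, 40: 102, 43: 94, 46: 84, 49: 82}
{-50: 159, -47: 159, -44: 159, -41: 159, -38: 159, -35: 159, -32: 159, -29: 159, -26: 156, -23: 150, -20: 146, -17: 140, -14: 112, -11: 99, -8: 98, -5: 98, -2: 99, 1: 99, 4: 95, 7: 59, 10: 45, 13: 50, 16: 46, 19: 41, 22: 41, 25: 71, 28: 133, 31: 133, 34: 118, 37: 152, 40: 160, 43: 160, 46: 160, 49: 160}
-12 290 -12.0; -12 296 -14.3; -12 305 -17.8; -12 320 -23.9; 8 290 8.0; 8 296 5.9; 8 305 2.6; 8 320 -3.1; 
top
{-50: 146, -47: 146, -44: 147, -41: 147, -38: 147, -35: 147, -32: 147, -29: 146, -26: 137, -23: 118, -20: 106, -17: 115, -14: 119, -11: 108, -8: 94, -5: 92, -2: 94, 1: 94, 4: 94, 7: 99, 10: 113, 13: 132, 16: 142, 19: 145, 22: 145, 25: 145, 28: 145, 31: 145, 34: 145, 37: 145, 40: 145, 43: 145, 46: 145, 49: 145}
{-50: 136, -47: 139, -44: 141, -41: 140, -38: 137, -35: 133, -32: 132, -29: 131, -26: 122, -23: 103, -20: 87, -17: 73, -14: 52, -11: 53, -8: 77, -5: 91, -2: 94, 1: 94, 4: 95, 7: 99, 10: 113, 13: 131, 16: 143, 19: 146, 22: 147, 25: 146, 28: 146, 31: 146, 34: 146, 37: 147, 40: 147, 43: 146, 46: 147, 49: 147}
-12 290 -12.0; -12 296 -10.7; -12 305 -8.7; -12 320 -5.4; 8 290 8.0; 8 296 9.4; 8 305 11.6; 8 320 15.2;
```

```bash
cat >> h.py <<'E'
def delta(st,pos,yaw):
    """shift in tool axes and roll from measured pose to a world pose, tool down"""
    R=Ro.from_euler("xyz",st["tcp_rot"]).as_matrix()
    y0=np.arctan2(R[1,0],R[0,0]); 
    return (R.T@(np.array(pos)-st["eef_pos"])).round(1), round(-(yaw-y0),4)
E
python3 - <<'E'
from h import *; from cell import env
q=[531.9,-334.9]
for yaw in(.08,.1,.12):
  p=[q[0]-35*np.cos(yaw),q[1]-35*np.sin(yaw),215]
  print(yaw,p,delta(env.state(),p,yaw))
E
grep -n "" /dev/null; python3 - <<'E'
import sys; sys.path.insert(0,'.')
from h import *; import pickle
d=pickle.load(open("c0.pkl","rb")); S,T=d["scene"],d["top"]
s=lambda p:[[235+(x-400)/8,110+(y-300)/7.9] for x,y in p]
t=lambda p:[[390+x/10,200+(y-300)/10] for x,y in p]
s1=lambda p:[[210+x/4,60+y/4] for x,y in p]
obs=[(S,s([(495,508),(548,548),(560,455),(612,500)]),[(17,-12,115),(17,12,115),(-10.7,-12,115),(-10.7,12,115)]),
(S,s([(610,330),(662,375),(503,555),(553,590)]),[(-42,-12,150),(-42,12,150),(17,-12,90),(17,12,90)]),
(S,s1([(138,408),(185,447),(231,405)]),[(33,-22,14),(33,22,8),(-17,22,12)]),
(T,t([(172,390),(257,400),(190,505),(265,490)]),[(17,12,115),(17,-12,115),(-10.7,12,115),(-10.7,-12,115)]),
(T,t([(220,585),(292,582)]),[(-42,12,150),(-42,-12,150)]),
(T,t([(68,395),(80,545)]),[(33,22,12),(-17,22,12)])]
def W(q,P): return Ro.from_euler("z",q[2]).apply(np.float64(P))+[q[0],q[1],0]
f=lambda q:np.concatenate([(proj(c,W(q,P))-uv).ravel() for c,uv,P in obs])
print(least_squares(f,[500,-320,0.3],loss="soft_l1").x)
E
```

```text
0.08 [np.float64(497.0119402794083), np.float64(-337.697014288921), 215] (array([ 380.2, -159.6,  -38.2]), np.float64(0.2088))
0.1 [np.float64(497.07485421526906), np.float64(-338.39416958263894), 215] (array([ 380.1, -158.9,  -38.2]), np.float64(0.1888))
0.12 [np.float64(497.1516977451147), np.float64(-339.0899272551122), 215] (array([ 380. , -158.2,  -38.2]), np.float64(0.1688))
[ 5.31855898e+02 -3.34871249e+02  7.25488092e-02]
```

Call:
step_arm(moves=[{"tx": 0, "ty": 0, "tz": -40, "roll": 0}, {"tx": 35, "ty": -15, "tz": -70, "roll": 0.02}, {"tx": 70, "ty": -30, "tz": -70, "roll": 0.04}, {"tx": 105, "ty": -45, "tz": -70, "roll": 0.06}, {"tx": 140, "ty": -60, "tz": -70, "roll": 0.08}, {"tx": 175, "ty": -75, "tz": -70, "roll": 0.1}, {"tx": 210, "ty": -90, "tz": -70, "roll": 0.12}, {"tx": 245, "ty": -103, "tz": -70, "roll": 0.14}, {"tx": 280, "ty": -118, "tz": -70, "roll": 0.16}, {"tx": 315, "ty": -132, "tz": -70, "roll": 0.18}, {"tx": 350, "ty": -147, "tz": -60, "roll": 0.2}, {"tx": 380, "ty": -160, "tz": -40, "roll": 0.216}], grip=70)

```text
t: 1.15
eef_pos: [499.0, -336.3, 218.5]
tcp_rot: [3.139, -0.003, 0.072]
ft_force: [1.7, -0.8, 0.2]
opening: 0.736
grip_force: 0.0
```

```bash
python3 - <<'E'
from h import *; from cell import env,optics; import pickle
c=optics.read_camera("wrist"); pickle.dump(c,open("w1.pkl","wb"))
st=env.state(); yaw=.0725
p=[531.9-35*np.cos(yaw),-334.9-35*np.sin(yaw),133]
print(st["t"],st["eef_pos"],st["tcp_rot"],delta(st,p,yaw),st["qvel"].round(3))
im=c["pixels"].copy()
def W(q,P): return Ro.from_euler("z",q[2]).apply(np.float64(P))+[q[0],q[1],0]
P=[(17,-12,115),(17,12,115),(-10.7,-12,115),(-10.7,12,115),(-44,-12,148.6),(-44,12,148.6),(33,-22,16),(33,22,16)]
uv=proj(c,W([531.9,-334.9,.0725],P));print(uv.round(0).tolist())
for a in uv: cv2.circle(im,tuple(int(x) for x in a.round()),2,(0,0,255),-1)
cv2.imwrite("pics/w1.png",im)
E
```

```text
1.2 [ 500.64859641 -332.06177466  213.24234285] [-3.13849323e+00  9.51482032e-04  7.34781276e-02] (array([-4. ,  5.3, 80.2]), np.float64(0.001)) [-0.074 -0.004  0.021 -0.01   0.067 -0.157]
[[329.0, 143.0], [306.0, 143.0], [328.0, 169.0], [306.0, 169.0], [330.0, 208.0], [306.0, 208.0], [333.0, 125.0], [301.0, 125.0]]
```

View pics/w1.png

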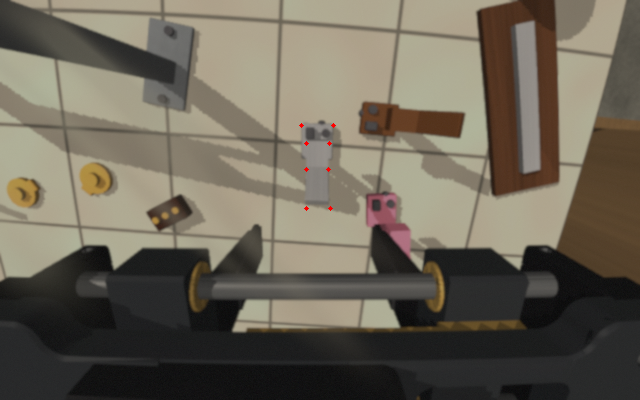

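Call:
step_arm(moves=[{"tx": 0, "ty": 0, "tz": 0, "roll": 0}, {"tx": 0, "ty": 0, "tz": 20, "roll": 0}, {"tx": 0, "ty": 0, "tz": 40, "roll": 0}, {"tx": 0, "ty": 0, "tz": 60, "roll": 0}, {"tx": 0, "ty": 0, "tz": 75, "roll": 0}, {"tx": 0, "ty": 0, "tz": 83, "roll": 0}, {"tx": 0, "ty": 0, "tz": 83, "roll": 0}, {"tx": 0, "ty": 0, "tz": 83, "roll": 0}], grip=50)

```text
t: 1.87
eef_pos: [496.5, -338.2, 134.6]
tcp_rot: [3.141, -0.0, 0.072]
ft_force: [-0.5, 0.3, 0.4]
opening: 0.525
grip_force: 0.0
```

Call:
step_arm(moves=[{"tx": 0, "ty": 0, "tz": 1, "roll": 0}, {"tx": 0, "ty": 0, "tz": 1, "roll": 0}, {"tx": 0, "ty": 0, "tz": 1, "roll": 0}, {"tx": 0, "ty": 0, "tz": 1, "roll": 0}, {"tx": 0, "ty": 0, "tz": 1, "roll": 0}, {"tx": 0, "ty": 0, "tz": 1, "roll": 0}], grip=10)

```text
t: 2.37
eef_pos: [496.7, -337.5, 133.2]
tcp_rot: [3.141, -0.0, 0.073]
ft_force: [0.6, 0.4, -0.5]
opening: 0.16
grip_force: 0.0
```

Call:
step_arm(moves=[{"tx": 0, "ty": 0, "tz": 0, "roll": 0}, {"tx": 0, "ty": 0, "tz": 0, "roll": 0}, {"tx": 0, "ty": 0, "tz": 0, "roll": 0}])

```text
t: 2.62
eef_pos: [496.7, -337.5, 133.0]
tcp_rot: [3.142, 0.0, 0.073]
ft_force: [-0.3, -0.6, 0.3]
opening: 0.109
grip_force: 0.0
```

```bash
python3 - <<'E'
from h import *; from cell import env,optics; import pickle
d={n:optics.read_camera(n) for n in("scene","top","wrist")}; pickle.dump(d,open("c2.pkl","wb"))
st=env.state();print(st["eef_pos"],proj(d["scene"],[st["eef_pos"]]),proj(d["wrist"],[st["eef_pos"]]))
m=np.zeros((600,800,3),np.uint8)
m[:300,:400]=cv2.resize(d["scene"]["pixels"][60:180,190:350],(400,300),interpolation=2)
m[:300,400:]=cv2.resize(d["top"]["pixels"][180:255,370:470],(400,300),interpolation=2)
m[300:,:]=cv2.resize(d["wrist"]["pixels"][80:280,60:593],(800,300),interpolation=2)
cv2.imwrite("pics/m4.png",m)
E
```

```text
[ 496.70619515 -337.53405399  133.01310207] [[263.83350314 122.30785686]] [[317.07343558 222.29344246]]
```

View pics/m4.png

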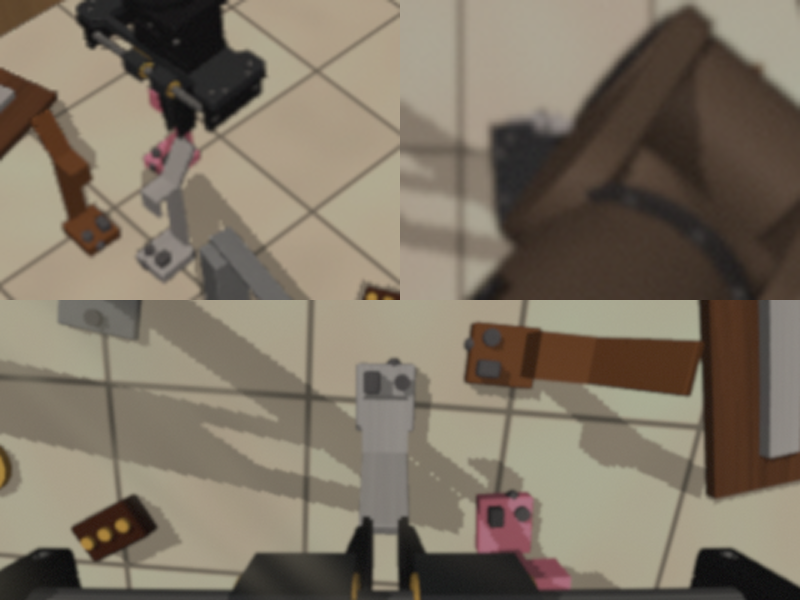

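```bash
python3 - <<'E'
from h import *; import pickle
d=pickle.load(open("c2.pkl","rb"));np.set_printoptions(precision=1,suppress=True)
def W(q,P): return Ro.from_euler("z",q[2]).apply(np.float64(P))+[q[0],q[1],0]
P=np.array([(17,-12,115),(17,12,115),(-10.7,-12,115),(-10.7,12,115),(-37.5,-12,153.2),(-37.5,12,153.2),(-44,-12,148.6),(-44,12,148.6),(33,-22,16),(33,22,16)])
uv=proj(d["wrist"],W([531.9,-334.9,.0725],P))
for p,a in zip(P,uv): print(p,a,"m4",((a[0]-60)*1.5,(a[1]-80)*1.5+300))
uv=proj(d["scene"],W([531.9,-334.9,.0725],P))
for p,a in zip(P,uv): print(p,a,"m4",((a-[190,60])*2.5))
t=W([496.7,-337.5,.0725],[(10,-5,133),(10,5,133),(-10,5,133),(0,0,133),(0,0,153)])
print(((proj(d["scene"],t)-[190,60])*2.5)); q=proj(d["wrist"],t);print((q-[60,80])*1.5+[0,300])
E
```

```text
[ 17. -12. 115.] [332.5 150.3] m4 (np.float64(408.7395078192912), np.float64(405.3980403366169))
[ 17.  12. 115.] [301.3 150.3] m4 (np.float64(362.02270936770833), np.float64(405.41926151602206))
[-10.7 -12.  115. ] [332.  185.2] m4 (np.float64(407.9821143036703), np.float64(457.8526362873452))
[-10.7  12.  115. ] [301.8 185.3] m4 (np.float64(362.7679089991127), np.float64(457.8763486241427))
[-37.5 -12.  153.2] [334.3 235.6] m4 (np.float64(411.47393121031985), np.float64(533.4473546263462))
[-37.5  12.  153.2] [299.8 235.7] m4 (np.float64(359.6639289178305), np.float64(533.4798844339116))
[-44.  -12.  148.6] [333.8 241.4] m4 (np.float64(410.65736320545966), np.float64(542.1517273545435))
[-44.   12.  148.6] [300.3 241.5] m4 (np.float64(360.41761827547475), np.float64(542.1838239183062))
[ 33. -22.  16.] [336.9 124.9] m4 (np.float64(415.3877166440594), np.float64(367.31842854683623))
[33. 22. 16.] [296.5 124.9] m4 (np.float64(354.7026316965292), np.float64(367.3438397729341))
[ 17. -12. 115.] [246.4 136.2] m4 [140.9 190.5]
[ 17.  12. 115.] [252.9 141.1] m4 [157.3 202.8]
[-10.7 -12.  115. ] [254.3 130.1] m4 [160.8 175.2]
[-10.7  12.  115. ] [260.9 134.9] m4 [177.2 187.3]
[-37.5 -12.  153.2] [260.4 113.9] m4 [176.  134.8]
[-37.5  12.  153.2] [267.1 118.7] m4 [192.8 146.9]
[-44.  -12.  148.6] [262.4 113.8] m4 [181.  134.5]
[-44.   12.  148.6] [269.1 118.6] m4 [197.8 146.5]
[ 33. -22.  16.] [244.  161.7] m4 [135.  254.2]
[33. 22. 16.] [255.3 170.5] m4 [163.3 276.3]
[[174.1 158.7]
 [181.  163.8]
 [195.1 152.9]
 [184.6 155.8]
 [182.7 142.1]]
[[395.5 494.7]
 [375.5 494.7]
 [375.8 531.7]
 [385.5 513.4]
 [385.7 528.9]]
```

```bash
python3 - <<'E'
from h import *; import pickle
d=pickle.load(open("c2.pkl","rb"))
m=np.zeros((600,800,3),np.uint8)
m[:,:400]=cv2.resize(d["scene"]["pixels"][80:155,235:285],(400,600),interpolation=2)
m[:,400:]=cv2.resize(d["wrist"]["pixels"][140:275,272:362],(400,600),interpolation=2)
cv2.imwrite("pics/m5.png",np.uint8(np.clip(255*(m/255.)**.6,0,255)))
E
```

```text
(no output)
```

View pics/m5.png

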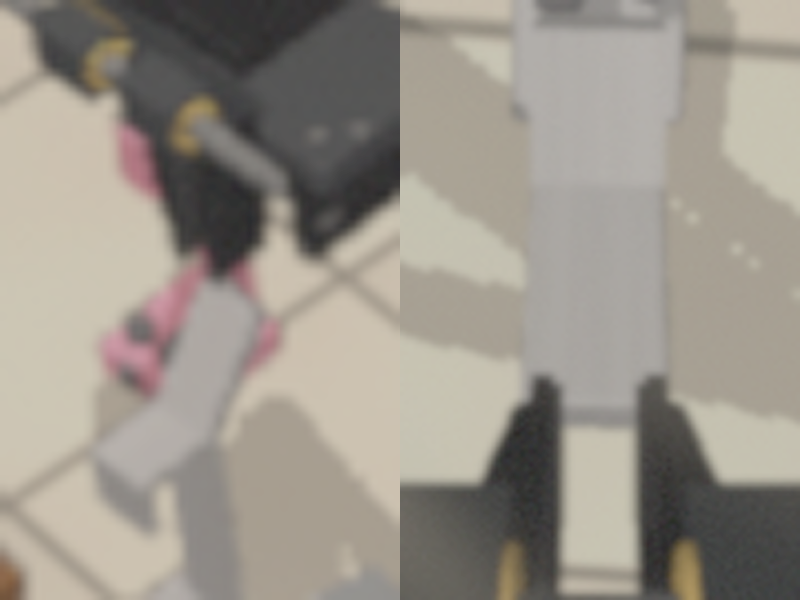

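```bash
python3 - <<'E'
from h import *; import pickle
np.set_printoptions(precision=1,suppress=True)
d=pickle.load(open("c2.pkl","rb"));c=d["wrist"]
g=cv2.cvtColor(c["pixels"],cv2.COLOR_BGR2GRAY)
for r in range(218,276,3): print(r,"".join(" .:#"[3-min(3,g[r,k]//32)] for k in range(280,356)))
R=Ro.from_euler("z",.0725).as_matrix()@np.diag([1,-1,-1])
T=lambda p:R@np.array(p)+[496.7,-337.5,133]
for h in(0,20,40,60,78):
  print(h,[proj(c,[T((x,y,-h))])[0].round(0).tolist() for x in(-10,10,20) for y in (5.2,)], proj(c,[T((10,17,-h))])[0])
print("cam in tool",R.T@(-c["view"][:3,:3].T@c["view"][:3,3]-[496.7,-337.5,133]), "axis",R.T@c["view"][2,:3])
s=cv2.cvtColor(d["scene"]["pixels"],cv2.COLOR_BGR2GRAY)
for r in range(84,124,2): print(r,"".join(" .:#"[3-min(3,s[r,k]//32)] for k in range(225,290)))
for h in(0,20,40,60,78): print(h,[proj(d["scene"],[T((x,y,-h))])[0].round(0).tolist() for x in(-10,10) for y in(-17,17)])
E
```

```text
218                                                                             
221                                                                             
224                       ....                      ....                        
227                      .:###::.                .::::::.                       
230                    ..:####::.                .::::::..                      
233                  :#########:...             .:::::::::::.                   
236                 :##########:.                .:::::::::::.                  
239               .:###########:.                .::######::#::.                
242              :#############:.                .:###########::.               
245            .:##############:.                .:#############::              
248           .:###############:.                .:###############:..           
251 :::::::::::################:.                .:#############:#:#::#:#:::::::
254 :::::::::::::##############:.                .:###################:#:#:#::#:
257 ::::::::::::::#############:.              
[... 1932 characters left out ...]
             
114                                    .:::..                        
116                                         .                        
118                                                                  
120                           ....                                   
122                           ......                                 
0 [[271.0, 124.0], [262.0, 117.0], [266.0, 128.0], [256.0, 121.0]]
20 [[271.0, 118.0], [261.0, 111.0], [265.0, 123.0], [255.0, 116.0]]
40 [[270.0, 112.0], [260.0, 106.0], [264.0, 117.0], [255.0, 110.0]]
60 [[269.0, 107.0], [260.0, 100.0], [263.0, 111.0], [254.0, 104.0]]
78 [[269.0, 101.0], [259.0, 94.0], [263.0, 106.0], [253.0, 99.0]]
```

Call:
step_arm(moves=[{"tx": 0, "ty": 0, "tz": -5, "roll": 0}, {"tx": 0, "ty": 0, "tz": -5, "roll": 0}, {"tx": 0, "ty": 0, "tz": -5, "roll": 0}, {"tx": 0, "ty": 0, "tz": -5, "roll": 0}, {"tx": 0, "ty": 0, "tz": -5, "roll": 0}, {"tx": 0, "ty": 0, "tz": 5, "roll": 0}, {"tx": 0, "ty": 0, "tz": 15, "roll": 0}, {"tx": 0, "ty": 0, "tz": 25, "roll": 0}, {"tx": 0, "ty": 0, "tz": 35, "roll": 0}, {"tx": 0, "ty": 0, "tz": 40, "roll": 0}, {"tx": 0, "ty": 0, "tz": 40, "roll": 0}, {"tx": 0, "ty": 0, "tz": 40, "roll": 0}], grip=50)

```text
t: 3.77
eef_pos: [496.7, -337.5, 92.6]
tcp_rot: [-3.141, 0.001, 0.073]
ft_force: [-0.4, 0.2, 0.7]
opening: 0.526
grip_force: 0.0
```

```bash
python3 - <<'E'
from h import *; from cell import env,optics; import pickle
np.set_printoptions(precision=1,suppress=True)
c=optics.read_camera("wrist"); pickle.dump(c,open("w3.pkl","wb"));st=env.state();print(st["eef_pos"],st["opening"])
g=cv2.cvtColor(c["pixels"],cv2.COLOR_BGR2GRAY)
for r in range(120,276,4): print(r,"".join(" .:#"[3-min(3,g[r,k]//36)] for k in range(250,386,2)))
def W(q,P): return Ro.from_euler("z",q[2]).apply(np.float64(P))+[q[0],q[1],0]
P=np.array([(17,-12,115),(-10.7,-12,115),(-37.5,-12,153.2),(-44,-12,148.6),(33,-22,16)])
print(proj(c,W([531.9,-334.9,.0725],P)))
E
```

```text
[ 496.8 -337.6   93.1] 0.5284492136876451
120      .                             ....                         .:::
124                                     ..                          ::::
128     .                                                           ::::
132     .                    .....:.      ....                     .::::
136     .                    ....::...   .:......                  .::::
140    ...                   .:::::..... ..:.....                       
144    ...                   .:::::.....     ....                       
148 ............               .........                                
152    ...                           .... . ..  .......                 
156    ...                                      .......   ............  
160    ...                                                              
164    ...                                                              
168    ...                                                              
172    ...                 .                                            
176    ...                          
[... 1164 characters left out ...]
                         .:::::::#:     
244    :::::::::::                                       :::::::#:::.   
248  .::::::::::::                                       .:::::##:#:#: .
252 ::::::::::::::                                       ::##:::##:####:
256 ::::::::::::::                                       .#####:########
260 :::::::::::::.         ....................           :#############
264 :::::::::::::                                         .#############
268 #:::::::::::.                                          :############
272 ::::::::::::                                           .######:#####
[[336.  157.6]
 [335.2 199.5]
 [338.6 264.5]
 [337.8 270.5]
 [339.9 126.1]]
```

Call:
step_arm(moves=[{"tx": 0, "ty": 0, "tz": 0, "roll": 0}, {"tx": 0, "ty": 0, "tz": 0, "roll": 0}, {"tx": 0, "ty": 0, "tz": 0, "roll": 0}, {"tx": 0, "ty": 0, "tz": 0, "roll": 0}, {"tx": 0, "ty": 0, "tz": 0, "roll": 0}, {"tx": 0, "ty": 0, "tz": 0, "roll": 0}, {"tx": 0, "ty": 0, "tz": 0, "roll": 0}], grip=0)

```text
t: 4.4
eef_pos: [496.7, -337.6, 93.2]
tcp_rot: [3.141, -0.0, 0.073]
ft_force: [-0.9, 1.1, 3.2]
opening: 0.252
grip_force: 30.0
```

Call:
step_arm(moves=[{"tx": 0, "ty": 0, "tz": -8, "roll": 0}, {"tx": 0, "ty": 0, "tz": -20, "roll": 0}, {"tx": 0, "ty": 0, "tz": -35, "roll": 0}, {"tx": 0, "ty": 0, "tz": -50, "roll": 0}, {"tx": 0, "ty": 0, "tz": -65, "roll": 0}, {"tx": 0, "ty": 0, "tz": -80, "roll": 0}, {"tx": 0, "ty": 0, "tz": -95, "roll": 0}, {"tx": 0, "ty": 0, "tz": -110, "roll": 0}, {"tx": 0, "ty": 0, "tz": -122, "roll": 0}, {"tx": 0, "ty": 0, "tz": -130, "roll": 0}, {"tx": 0, "ty": 0, "tz": -130, "roll": 0}, {"tx": 0, "ty": 0, "tz": -130, "roll": 0}])

```text
t: 5.4
eef_pos: [496.5, -337.4, 222.8]
tcp_rot: [-3.141, 0.0, 0.073]
ft_force: [-0.4, 0.9, -4.3]
opening: 0.25
grip_force: 30.0
```

```bash
python3 - <<'E'
from h import *; from cell import env,optics; import pickle
np.set_printoptions(precision=1,suppress=True)
d={n:optics.read_camera(n) for n in("scene","top","wrist")}; pickle.dump(d,open("c4.pkl","wb"));st=env.state();print(st["eef_pos"],st["tcp_rot"],st["opening"])
c=d["wrist"];g=cv2.cvtColor(c["pixels"],cv2.COLOR_BGR2GRAY)
for r in range(120,276,4): print(r,"".join(" .:+*#%@"[7-min(7,g[r,k]//24)] for k in range(260,376,2)))
yaw=.0725;R=Ro.from_euler("z",yaw)
for dx in(35,38):
  P=np.array([(17,-12,115),(17,12,115),(-10.7,-12,115),(-37.5,-12,153.2),(33,-22,16),(33,22,16)])
  w=R.apply(P+[dx,0,0])+np.array([*st["eef_pos"][:2],st["eef_pos"][2]-93.2])
  print(proj(c,w).tolist(),"scene",proj(d["scene"],w).tolist())
E
```

```text
[ 496.4 -337.2  222.1] [-3.1  0.   0.1] 0.2468053915172241
120 ........+:....................+++:................*#######
124 ++::....+:........:::::::::::+****+::::..........:########
128 +++++:::+:.......:::::::::::::::::::::::.........:########
132 ++++++++*:.......:::*#####*::::::+++::::...........:+++***
136 **********+:.....:::*#*####+++::*###**:+.............:::++
140 +++++++***++*+++++::*#####*++++:*###***+:.................
144 ++++++++*+::::::::::*#####*++++::+***+++::+++++++++++++++:
148 :++++++**+::::::++:::++****++++::::++:::..................
152 :++++++**+:::::::+::++++++++++++++++++::..................
156 :++++++**+::::::::::::::::::::::::::::::..................
160 ::::::+**+::::::::::::::::::::::::::::::..................
164 ......:++:::::::::::::::::::::::::::::::..................
168 .......+:....:::::::::::::::::::::::::::..................
172 .......+:.......::::::::::::::::::::::::..................
176 .......+:.........:::::::::::::::::::::...................
180 +::::::+:...........:::::::::::::::::::+:.................
184 +++++:+*+:::::::....:::::::::
[... 1713 characters left out ...]
46.8009447607647, 104.35535221573173], [248.41797292274134, 92.85447707458913], [254.98190097573413, 74.28175906284227], [237.54038312729494, 129.71004364975096], [249.8607066195533, 138.95601914763373]]
[[336.077509402642, 153.26404770235567], [298.2713532106976, 153.27630625988576], [335.3223204546972, 195.2967369324961], [338.70928586183146, 259.7034332555596], [340.07244415859543, 123.12863974523565], [293.8362169981809, 123.14658044468922]] scene [[238.6261552478744, 99.8893784105671], [245.83466404628678, 105.06160759708256], [247.47154402501909, 93.53481731365333], [254.02461811221195, 74.9547907190522], [236.6378218891611, 130.3887636163439], [248.95991189261227, 139.65426339923988]]
```

```bash
cat >> h.py <<'E'
YAW=-0.158; N=np.array([np.cos(YAW),np.sin(YAW),0]); U=np.array([-N[1],N[0],0]); O=np.array([650.4,95.2,0])
def tool(x,y,seat): return O+(x-38)*N+y*U+np.array([0,0,seat-110+93.2])
def stand(p): return np.array([(p-O)@N,(p-O)@U,p[2]])
E
python3 - <<'E'
from h import *; from cell import env
st=env.state(); print(st["t"],delta(st,tool(-70,-135,239.4),YAW),tool(-70,-135,239.4))
E
```

```text
5.55 (array([ 4.910e+01, -3.134e+02, -2.000e-01]), np.float64(0.2308)) [522.50389024 -21.12534164 222.6       ]
```

Call:
step_arm(moves=[{"tx": 3, "ty": -15, "tz": 0, "roll": 0.02}, {"tx": 7, "ty": -43, "tz": 0, "roll": 0.04}, {"tx": 11, "ty": -73, "tz": 0, "roll": 0.06}, {"tx": 16, "ty": -103, "tz": 0, "roll": 0.08}, {"tx": 21, "ty": -133, "tz": 0, "roll": 0.1}, {"tx": 26, "ty": -163, "tz": 0, "roll": 0.12}, {"tx": 31, "ty": -193, "tz": 0, "roll": 0.14}, {"tx": 35, "ty": -223, "tz": 0, "roll": 0.16}, {"tx": 40, "ty": -253, "tz": 0, "roll": 0.18}, {"tx": 44, "ty": -280, "tz": 0, "roll": 0.2}, {"tx": 47, "ty": -302, "tz": 0, "roll": 0.22}, {"tx": 49, "ty": -313, "tz": 0, "roll": 0.231}])

```text
t: 6.55
eef_pos: [522.4, -19.3, 222.5]
tcp_rot: [-3.141, 0.001, -0.158]
ft_force: [0.9, 0.1, -5.1]
opening: 0.251
grip_force: 30.0
```

Call:
step_arm(moves=[{"tx": 0, "ty": 0, "tz": 0, "roll": 0}, {"tx": 0, "ty": 0, "tz": 0, "roll": 0}, {"tx": 0, "ty": 0, "tz": 0, "roll": 0}])

```text
t: 6.8
eef_pos: [522.7, -22.3, 222.7]
tcp_rot: [3.141, 0.001, -0.158]
ft_force: [-0.9, -0.2, -4.0]
opening: 0.251
grip_force: 30.0
```

```bash
python3 - <<'E'
from h import *; from cell import env,optics; import pickle
np.set_printoptions(precision=1,suppress=True)
d={n:optics.read_camera(n) for n in("scene","wrist")}; pickle.dump(d,open("c5.pkl","wb"));st=env.state();print(st["t"],st["eef_pos"],st["tcp_rot"],stand(st["eef_pos"]))
print(delta(st,tool(0,-135,239.4),YAW))
m=np.zeros((600,800,3),np.uint8)
m[:,:400]=cv2.resize(d["scene"]["pixels"][120:270,240:340],(400,600),interpolation=2)
m[:250,400:]=cv2.resize(d["wrist"]["pixels"],(400,250))
w=Ro.from_euler("z",YAW).apply(np.array([(17,-12,5),(17,12,5),(17,-12,-20),(17,12,-20),(33,22,-94)]))+O+N*(-70)-U*135+[0,0,239.4]
for a in proj(d["scene"],w): cv2.circle(m,(int((a[0]-240)*4),int((a[1]-120)*4)),3,(0,0,255),-1)
for y in(-200,-135,-80):
  for a in proj(d["scene"],[O+y*U+[0,0,200]]): cv2.circle(m,(int((a[0]-240)*4),int((a[1]-120)*4)),3,(0,255,0),-1)
for y in(-200,-135,-80):
  for a in proj(d["wrist"],[O+y*U+[0,0,200]]): cv2.circle(m,(400+int(a[0]*.625),int(a[1]*.625)),2,(0,255,0),-1)
cv2.imwrite("pics/m6.png",m)
E
```

```text
6.9 [522.8 -22.6 222.8] [ 3.1  0.  -0.2] [-107.5 -136.4  222.8]
(array([69.5, -1.5,  0.2]), np.float64(-0.001))
```

View pics/m6.png

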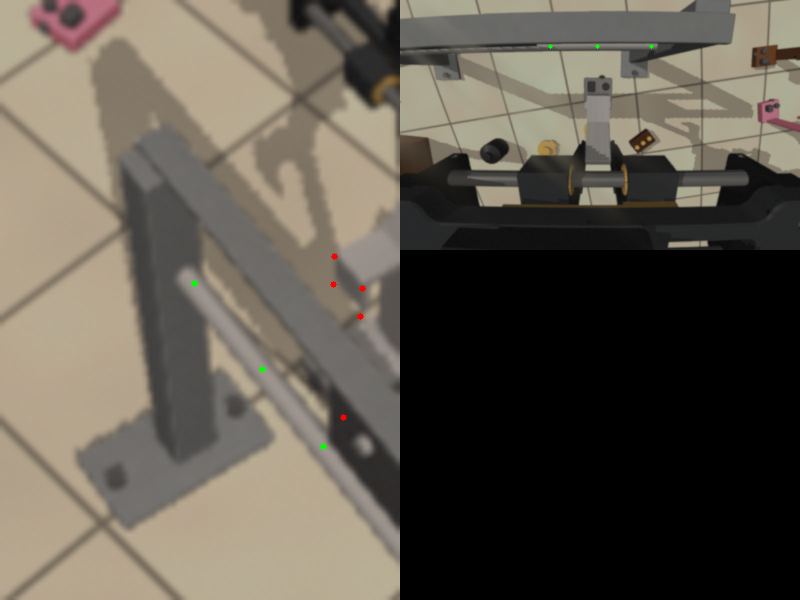

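Call:
step_arm(moves=[{"tx": 10, "ty": 0, "tz": 0, "roll": 0}, {"tx": 20, "ty": -1, "tz": 0, "roll": 0}, {"tx": 30, "ty": -1, "tz": 0, "roll": 0}, {"tx": 40, "ty": -1, "tz": 0, "roll": 0}, {"tx": 50, "ty": -1, "tz": 0, "roll": 0}, {"tx": 58, "ty": -1, "tz": 0, "roll": 0}, {"tx": 65, "ty": -1, "tz": 0, "roll": 0}, {"tx": 69.5, "ty": -1, "tz": 0, "roll": 0}, {"tx": 69.5, "ty": -1, "tz": 0, "roll": 0}, {"tx": 69.5, "ty": -1, "tz": 0, "roll": 0}])

```text
t: 7.73
eef_pos: [591.5, -31.7, 222.8]
tcp_rot: [3.141, 0.0, -0.158]
ft_force: [-0.2, 0.2, -4.0]
opening: 0.25
grip_force: 30.0
```

```bash
python3 - <<'E'
from h import *; from cell import env,optics; import pickle
np.set_printoptions(precision=1,suppress=True)
c=optics.read_camera("scene"); pickle.dump(c,open("s6.pkl","wb"));st=env.state();print(st["t"],stand(st["eef_pos"]),st["ft_force"],st["moment"])
w=Ro.from_euler("z",YAW).apply(np.array([(17,-12,5),(17,12,5),(17,-12,-20),(17,12,-20)]))+O-U*135+[0,0,239.4]
print(proj(c,w))
g=cv2.cvtColor(c["pixels"],cv2.COLOR_BGR2GRAY)
for r in range(188,232,1): print(r,"".join("@%#*+:. "[min(7,g[r,k]//22)] for k in range(285,345)))
E
```

```text
7.7833 [ -38.4 -134.6  223. ] [ 0.2  0.7 -4.1] [ 0.1  0.2 -0. ]
[[294.7 200.6]
 [301.4 209.1]
 [295.2 207.3]
 [301.7 215.7]]
188 ....::. .::::::+++:::++++++++++::::+%@@@@@%##%%%%########%%%
189 ....::.  .:::::++++:::+:+++++++::::+%@@@@@%###%%%%#####%%%%%
190 .....::.  .:::::++++::+:++++++++:::+%@@@%%#++#%%%%%###%%%%%%
191 :.....:.. .::::::++++:::::::++++:::+%@@%#*+..+%@%%%##%%%%%%%
192 +:.....::..:::::::+++::::+:::++++::+%%%#+..  .#%%%%%%%%%%%@@
193 *+:.....:+:::::::::+++::::::::++++++##*+:    .#@@%%%%%%%@@@%
194 **+:....:++:::::::::+++:::::::+::+++*++:.    .#@@@%%%%%@@%%#
195 **+:....:+++::::::..:+++:::::::::+++:::::.   .#@@@@%%@@@%%#+
196 ***+:....++++:::.....:++::::::::++::::::::.  .#@@@%%%@%%#+:.
197 ****+:...:+++:........:++:::::::::+::::::::..+#@@@%%%%#+:.  
198 *****+:..::+::.........:++::::::::+:++:::::++*%%@@@%%#+.    
199 ******+:..::............:+:::::::::+:++:::++++#%%%%#+:.     
200 ******+:..::.............++:::::::::::::++*+::+#%#+:.       
201 ******++::+:.............:++:::::::::::++++::::+++.         
202 ******++::++:.............+++:::::::::++++:::::::.          

[... 1184 characters left out ...]
+++:.........::.....::.  :+*####*+::::+++++++:::::
222 *********+***+:.........::.....:.  .:*#####*+::::+++++++++::
223 ******+:+*****:.........:::.....:.  .*######*++::++++++++++:
224 ****++:.:*****+.::.......::......:. .*#######*++:+++:+++++++
225 ****+:...+****+::+:.......::.....:::.*########*++:+::++++++:
226 ****+:...:****+++++:.......::.....:::*#########+++::+++++++:
227 *****+:...:++++++**+:.......::.....:+*#########*++:::+++++++
228 ******+:....:+++****+.......:::.....+#####%##**#*+:+:+++:+++
229 *******+:...:+******+........::.....:*######+:+*#*+++:+:++++
230 ********+:..:********:........::.....*#####*+:.+##*++::+++++
231 ********+:..:********+.......::::....:*####*+:.:*##*+::+++++
```

Call:
step_arm(moves=[{"tx": 0, "ty": 0, "tz": 7, "roll": 0}, {"tx": 0, "ty": 0, "tz": 14, "roll": 0}, {"tx": 0, "ty": 0, "tz": 20, "roll": 0}, {"tx": 0, "ty": 0, "tz": 25, "roll": 0}, {"tx": 0, "ty": 0, "tz": 28, "roll": 0}, {"tx": 0, "ty": 0, "tz": 30, "roll": 0}, {"tx": 0, "ty": 0, "tz": 30, "roll": 0}, {"tx": 0, "ty": 0, "tz": 30, "roll": 0}])

```text
t: 8.45
eef_pos: [591.7, -31.8, 193.1]
tcp_rot: [3.141, -0.0, -0.158]
ft_force: [-0.4, -0.5, -4.7]
opening: 0.25
grip_force: 30.0
```

Call:
step_arm(moves=[{"tx": 0, "ty": 0, "tz": 1, "roll": 0}, {"tx": 0, "ty": 0, "tz": 2, "roll": 0}, {"tx": 0, "ty": 0, "tz": 2, "roll": 0}])

```text
t: 8.7
eef_pos: [591.6, -31.8, 191.0]
tcp_rot: [3.142, -0.0, -0.158]
ft_force: [-0.1, 0.4, -4.4]
opening: 0.254
grip_force: 30.0
```

```bash
python3 - <<'E'
from h import *; import pickle
np.set_printoptions(precision=1,suppress=True)
c=pickle.load(open("c0.pkl","rb"))["scene"];im=c["pixels"];s=cv2.resize(im[335:382,330:370],None,fx=1,fy=1)
h=cv2.cvtColor(s,cv2.COLOR_BGR2HSV);m=((h[...,1]>120)&(h[...,2]>70)&(h[...,0]<35)).astype(np.uint8)
g=cv2.cvtColor(s,cv2.COLOR_BGR2GRAY)
for r in range(s.shape[0]): print(335+r,"".join("o" if m[r,k] else "@%#*+:. "[min(7,g[r,k]//22)] for k in range(40)))
ys,xs=np.nonzero(m);cen=[xs.mean()+330,ys.mean()+335];print(cen,len(xs))
for z in(28,35,42):print(z,stand(cast(c,[cen],z)[0]))
for y in(110,114,118,122): print(y,[proj(c,[O+60*N+yy*U+[0,0,z]])[0].tolist() for yy,z in((y,76),(y,10))],"foot", [proj(c,[O+(60+a)*N+(y+b)*U+[0,0,10]])[0].round(0).tolist() for a,b in((18,25),(18,-25),(-18,-25),(-18,25))])
E
```

```text
335             .::::::++.                .:
336             .::::..:++.               :+
337             .:::::..:++.             :++
338             .:::::. .:++.           .++:
339              .:::::. .:+:.         .++:.
340             .::::::.. .:++.       .++:..
341              .:::::::. .:+:.     .++:...
342             ..:::::++:  .:+:.   .++:..  
343            .:::::++**+.  .:+:...++:..   
344           .:::::+*###*:.  .:++:++:..   .
345          .::::++*####*+:. ..:+++:..   . 
346         .::::+**#####**+:  .:+++:..  . .
347        .::::+*#######oo++...+++++... . .
348       .:::++**######oooo+:.:+:::+:......
349      .:::+***#####oooooo*+++:...:++.....
350      ..:+****####ooooooo+**+..  .:+:....
351       .+***#*###*oooooooo**+:    .:+:...
352       .+**##**#**oooooooo*#*:     .:+:..
353       .+**######*oooooooo*#*+.     .:+:.
354       .:*#**####**ooooooo*#**+.     .:++
355        .+#####*##**oooooo*###*.      .:+
356        .:+*#**###**oooooo*###*+.      .:
357         .:**##*####*ooooo**###*+.      .
358          .+*#######**oooo**###**+.      
359          ..**#*#
[... 1077 characters left out ...]
 81
28 [ 57.2 115.   28. ]
35 [ 58.6 116.2  35. ]
42 [ 60.1 117.4  42. ]
110 [[350.14814790950004, 345.7744714583415], [348.20470851822586, 354.6407142225852]] foot [[348.0, 370.0], [334.0, 350.0], [348.0, 340.0], [362.0, 360.0]]
114 [[351.3579748214003, 347.4618313761041], [349.343758540256, 356.25214657890604]] foot [[350.0, 372.0], [335.0, 351.0], [349.0, 341.0], [363.0, 361.0]]
118 [[352.57278687874236, 349.15632371383674], [350.48724850299345, 357.8700378032614]] foot [[351.0, 373.0], [337.0, 353.0], [350.0, 343.0], [365.0, 363.0]]
122 [[353.7926208785122, 350.85800181293945], [351.63520942718003, 359.49443366390904]] foot [[352.0, 375.0], [338.0, 354.0], [351.0, 345.0], [366.0, 365.0]]
```

Call:
step_arm(moves=[{"tx": 0, "ty": -4, "tz": 0, "roll": 0}, {"tx": 0, "ty": -12, "tz": 0, "roll": 0}, {"tx": 0, "ty": -24, "tz": 0, "roll": 0}, {"tx": 0, "ty": -36, "tz": 0, "roll": 0}, {"tx": 0, "ty": -48, "tz": 0, "roll": 0}, {"tx": 0, "ty": -60, "tz": 0, "roll": 0}, {"tx": 0, "ty": -72, "tz": 0, "roll": 0}, {"tx": 0, "ty": -84, "tz": 0, "roll": 0}, {"tx": 0, "ty": -96, "tz": 0, "roll": 0}, {"tx": 0, "ty": -104, "tz": 0, "roll": 0}, {"tx": 0, "ty": -108, "tz": 0, "roll": 0}, {"tx": 0, "ty": -108, "tz": 0, "roll": 0}])

```text
t: 9.7
eef_pos: [608.7, 75.8, 190.9]
tcp_rot: [3.142, 0.0, -0.157]
ft_force: [-1.4, -0.5, -4.4]
opening: 0.252
grip_force: 30.0
```

```bash
python3 - <<'E'
from h import *; from cell import env
st=env.state();print(st["t"],stand(st["eef_pos"]),st["ft_force"].round(1),st["moment"].round(2),delta(st,tool(0,116.5,207.8),YAW))
E
```

```text
9.7 [-38.13284537 -25.72665039 190.91688785] [-1.4 -0.5 -4.4] [0.09 0.2  0.06] (array([ 2.000e-01, -1.422e+02, -1.000e-01]), np.float64(0.0007))
```

Call:
step_arm(moves=[{"tx": 0, "ty": -5, "tz": 0, "roll": 0}, {"tx": 0, "ty": -18, "tz": 0, "roll": 0}, {"tx": 0, "ty": -33, "tz": 0, "roll": 0}, {"tx": 0, "ty": -48, "tz": 0, "roll": 0}, {"tx": 0, "ty": -63, "tz": 0, "roll": 0}, {"tx": 0, "ty": -78, "tz": 0, "roll": 0}, {"tx": 0, "ty": -93, "tz": 0, "roll": 0}, {"tx": 0, "ty": -108, "tz": 0, "roll": 0}, {"tx": 0, "ty": -122, "tz": 0, "roll": 0}, {"tx": 0, "ty": -133, "tz": 0, "roll": 0}, {"tx": 0, "ty": -140, "tz": 0, "roll": 0}, {"tx": 0, "ty": -142, "tz": 0, "roll": 0}])

```text
t: 10.7
eef_pos: [631.0, 216.4, 190.8]
tcp_rot: [3.142, 0.0, -0.157]
ft_force: [0.3, -0.6, -5.0]
opening: 0.252
grip_force: 30.0
```

Call:
step_arm(moves=[{"tx": 0, "ty": 0, "tz": 0, "roll": 0}, {"tx": 0, "ty": 0, "tz": 0.5, "roll": 0}, {"tx": 0, "ty": 0, "tz": 1, "roll": 0}, {"tx": 0, "ty": 0, "tz": 1, "roll": 0}])

```text
t: 11.03
eef_pos: [631.0, 214.7, 190.5]
tcp_rot: [-3.141, -0.0, -0.159]
ft_force: [-1.8, 1.4, -1.1]
opening: 0.249
grip_force: 30.0
```

```bash
python3 - <<'E'
from h import *; from cell import env,optics; import pickle
np.set_printoptions(precision=1,suppress=True)
c=optics.read_camera("scene"); pickle.dump(c,open("s7.pkl","wb"));st=env.state();print(st["t"],stand(st["eef_pos"]),st["ft_force"].round(1),st["moment"].round(2))
s=stand(st["eef_pos"]);f=lambda P:proj(c,[O+x*N+(s[1]+y)*U+[0,0,z+207] for x,y,z in P]).round(1).tolist()
print("lip",f([(17,-12,-20),(17,12,-20),(17,-12,5),(17,12,5)]),"foot top front",f([(33,-22,-94),(33,22,-94),(-17,22,-94)]))
g=cv2.cvtColor(c["pixels"],cv2.COLOR_BGR2GRAY)
for r in range(280,372,1): print(r,"".join("@%#*+:. "[min(7,g[r,k]//22)] for k in range(345,410)))
E
```

```text
11.0833 [-37.9 115.  190.4] [-2.5  1.   0. ] [0.2 0.4 0. ]
lip [[370.3, 311.8], [378.6, 322.5], [371.7, 307.1], [380.2, 317.9]] foot top front [[357.1, 325.2], [371.0, 344.0], [391.1, 329.2]]
280          .::..  .*#############*+::::::::+::::*%@@%#*++**+  :#%%%
281        ...:::.. .:*#############*+:::::::+::::+*%@%%#*****  .#%%%
282       ....:::... .:*#############++::::::++::::+#%%%###***++*#%%%
283  . . ......:::... .:*############*+:::::::::+::+*%%#**###*####%%%
284 ......::....:::..  .+#############*+:::::::::::++*#*::*##*#####%%
285  .::::::.:...:::..  .*#############*+:::::::::::++*+::+#########%
286 .:::.:::::...::::.. .:*#############*+:::::::::::++*+++##########
287 :::::::::::.:.:+:... .:*#############*+:::::::::::+***#%%########
288 ::::::::.:::::::::... .:*#############++::::::::::++*#%%%%#######
289 :::::::::::.:::::::..  .+#############*+:::::::::::+*#%%%%#######
290 ::::::::::::::.:::::..  .+#############*+:::::::::::+*%%%%%%#####
291 ::::::::::::::::.::::.. .:*#############*+::::::::::++#%%%%%#####
292 ::::::::::::.:..:::::... .+*#############*+::::::::::+*#%%%%%###
[... 4831 characters left out ...]

362 *********+*********.          :::.        .::::::::::::::+*******
363 ******************+.          .:::.       .:::::::::::::+********
364 *****************:.            .:::.      .:::::::::::++*********
365 :**************+:               .:::.     .::::::::::+*****#*****
366 .+************+.                 .:::.    .:::::::::+*****#******
367  .+**********+.                   .:::.    .::::::++*************
368   .********+:.                     .:::.   .:::::+***************
369    +******+.                        .:::.  :::::+****************
370    .+****+.                          .:::.:::::+*******#*********
371     .**+:.                            .:++:::++********#*********
```

Call:
step_arm(moves=[{"tx": 0, "ty": 0, "tz": -1, "roll": 0}, {"tx": 0, "ty": -1, "tz": -1, "roll": 0}, {"tx": 0, "ty": -1.5, "tz": -1, "roll": 0}, {"tx": 0, "ty": -1.5, "tz": -1, "roll": 0}, {"tx": 0, "ty": -1.5, "tz": -0.5, "roll": 0}, {"tx": 0, "ty": -1.5, "tz": 0, "roll": 0}, {"tx": 0, "ty": -1.5, "tz": 0, "roll": 0}])

```text
t: 11.67
eef_pos: [631.2, 216.6, 190.4]
tcp_rot: [3.142, -0.0, -0.158]
ft_force: [-2.2, -1.1, 1.1]
opening: 0.25
grip_force: 30.0
```

```bash
python3 - <<'E'
from h import *; from cell import env
st=env.state();print(st["t"],stand(st["eef_pos"]),st["ft_force"].round(1),st["moment"].round(2))
E
```

```text
11.6667 [-38.07956311 116.89263007 190.3806408 ] [-2.2 -1.1  1.1] [-0.01  0.54  0.02]
```

Call:
step_arm(moves=[{"tx": 0, "ty": 0, "tz": 0, "roll": 0}, {"tx": 0, "ty": 0, "tz": 0, "roll": 0}, {"tx": 0, "ty": 0, "tz": 0, "roll": 0}, {"tx": 0, "ty": 0, "tz": 0, "roll": 0}, {"tx": 0, "ty": 0, "tz": 0, "roll": 0}, {"tx": 0, "ty": 0, "tz": 0, "roll": 0}], grip=55)

```text
t: 12.17
eef_pos: [631.3, 216.6, 190.0]
tcp_rot: [3.142, -0.0, -0.158]
ft_force: [-0.6, 0.2, 0.6]
opening: 0.565
grip_force: 0.0
```

Call:
step_arm(moves=[{"tx": -3, "ty": 0, "tz": -2, "roll": 0}, {"tx": -10, "ty": 0, "tz": -4, "roll": 0}, {"tx": -20, "ty": 0, "tz": -6, "roll": 0}, {"tx": -32, "ty": 0, "tz": -8, "roll": 0}, {"tx": -45, "ty": 0, "tz": -10, "roll": 0}, {"tx": -60, "ty": 0, "tz": -20, "roll": 0}, {"tx": -75, "ty": 0, "tz": -30, "roll": 0}, {"tx": -90, "ty": 0, "tz": -40, "roll": 0}, {"tx": -100, "ty": 0, "tz": -50, "roll": 0}, {"tx": -100, "ty": 0, "tz": -50, "roll": 0}, {"tx": -100, "ty": 0, "tz": -50, "roll": 0}, {"tx": -100, "ty": 0, "tz": -50, "roll": 0}])

```text
t: 13.17
eef_pos: [532.7, 232.3, 239.7]
tcp_rot: [3.141, -0.0, -0.158]
ft_force: [0.9, 0.2, 0.6]
opening: 0.578
grip_force: 0.0
```

```bash
python3 - <<'E'
from h import *; from cell import env,optics; import pickle
np.set_printoptions(precision=1,suppress=True)
a=optics.read_camera("scene");b=[optics.read_camera("scene") for _ in range(6)][-1];pickle.dump((a,b),open("s8.pkl","wb"))
st=env.state();print(st["t"],stand(st["eef_pos"]),st["ft_force"].round(1))
c=b;print("motion",np.abs(a["pixels"][290:350,340:400].astype(int)-b["pixels"][290:350,340:400]).mean(), "vs bg",np.abs(a["pixels"][350:,:200].astype(int)-b["pixels"][350:,:200]).mean())
f=lambda P:proj(c,[O+x*N+(116.5+y)*U+[0,0,z+207] for x,y,z in P]).round(1).tolist()
print("lip",f([(17,-12,-20),(17,12,-20),(17,-12,5),(17,12,5)]),"foot top front",f([(33,-22,-94),(33,22,-94),(-17,22,-94)]))
g=cv2.cvtColor(c["pixels"],cv2.COLOR_BGR2GRAY)
for r in range(300,350,1): print(r,"".join("@%#*+:. "[min(7,g[r,k]//22)] for k in range(345,402)))
E
```

```text
13.5167 [-137.9  116.8  239.5] [-0.1  0.4 -0.4]
motion 0.42814814814814817 vs bg 0.3794666666666667
lip [[370.8, 312.5], [379.1, 323.2], [372.2, 307.7], [380.7, 318.6]] foot top front [[357.5, 325.8], [371.5, 344.6], [391.6, 329.8]]
300 .::::::::::::::::::::.. .:::....+*#############*+::::++++
301  ..:::::::::::::::::..   .:::..:++##############*++++:+++
302    .:::::::::::::::..     :++++++:+##############*+++++++
303    .:::::::::::::...     .::+++::..+##############*++++++
304     .:::::::::::..        .::++:....+##############*+++++
305     .::::::::::..          .:.:......+##############++:++
306      .::::::....          .::........:*#############*+::+
307      .:::::..              :+:........+##############*+::
308       ......               :++.........+##############*++
309         . .                :++:........:+##############*+
310                            ++++:........:*##############*
311                            +++++:........:*##############
312                            .+++++:........+##############
313                             ++++++........:+#######%#####
[... 1530 characters left out ...]
:::::::::::::::    .
339 :::.   :::.        :++...:+:....::..::::::::::::::::     
340 ::::.   :::.       .++:........::.  ::::::::::::::::.    
341 :::::.   :::.     .:+++:......:..   :::::::::::::::::.   
342 ::::::.   :::.   .:+::++:...::.     :::::::::::::::::.   
343 :::+**:    :::. .:+:. :+:..::.      .::::::::::::::::.   
344 ::+*##+.    :::.:+:.  .:+::..        :::::::::::::::::   
345 :+*###*+.    :+++:.    .::.          :::::::::::::::::   
346 *#####*+:.   .+++:      ..           .::::::::::::::::.  
347 ######+:+:  .:+:+:.                   :::::::::::::::::  
348 ####**+.:+..:+:.:::.                  :::::::::::::::::  
349 *#*++++::++++:.  :::.                 :::::::::::::::::
```

```bash
python3 -c "
from cell import env
print(env.job_done())"
```

```text
the job is handed in; nothing more can be done
None
```

I hooked the door catch over the rail's open end, slid it under the keeper and released it in line with the pointer (about 2 mm by camera, limit 8 mm). It was hanging still with the gripper clear when I handed the job in at about 13.5 s; no verdict came back, and the first grasp closed above the tab and nudged the catch about 3 mm before the second one held.

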